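# Put the teaspoon away in the sliding-lid cutlery box

### The job

Put the teaspoon away in the cutlery box: press a fingertip down on the cork pad of the thin lid and drag the lid back under the box's deck, lay the teaspoon on the floor of the box without dropping it, then drag the lid fully shut again. The lid is thin and braked: set the finger down softly (a jab of 40 N cracks it), press just hard enough to carry it along, never over 22 N while it slides, and do not shove the box or disturb the mug, the timer or the tin.

Things in the scene. Friction and masses are not known exactly. Their poses are not given: they have to be found in the camera images.
- cutlery_box: Long low light-wood box, 400 x 112 x 62 mm, 1.1 to 1.6 kg, loose on rubber feet, lying left-right. Origin: centre of its underside; z up; x along its length, +x to the half under a fixed deck, -x to the half with the lid. The lid runs in a channel 92 mm wide from the end wall (8 mm thick, inner face at x = -192 mm) to x = +192, on ledges 46 mm up; side walls 10 mm thick; all walls 62 mm high.
- deck_edge (a point): Middle of the deck's edge on its top: box x = +10 mm, 62 mm up. The deck runs from here to the box's +x end; the lid slides in under it, 2 mm clear. A sprung felt pad just under this edge brakes the lid with about 4 to 6 N, wherever it is.
- box_floor (a point): Point on the floor inside the box, in the middle of the opening that the drawn-back lid leaves (box x = -112, 10 mm above the underside). Inside, below the ledges, the box is 72 mm wide and clear from box x = -192 to +12 mm.
- lid: Loose thin brown wooden lid, 224 (x) x 88 (y) x 6 mm, 0.08 to 0.17 kg, its axes as the box's. Origin: centre of its underside, on the ledges. Shut: at box x = -80 mm, its -x edge (nose) against the end wall; starts shut or up to 15 mm ajar. Slides 160 mm to +x to a stop at box x = +80. Its top is 10 mm below the walls and deck, its edges are shut in: it is carried by friction from above.
- lid_grip (a point): Centre of the top of a cork finger pad (38 x 64 mm) let into the lid, 21 mm from the nose, 91 mm to -x of the lid's origin, 6.5 mm above its underside; the deck never covers it (21 mm from the deck's edge when fully open). The wood is slick, the cork grips; under about 10 N the finger slips, 12 to 18 N carries the lid. Near shut, two spring balls in the ledges click into the lid's underside.
- teaspoon: Light steel teaspoon lying flat on the worktop, 132 x 26 x 9 mm, 0.02 kg. Origin: middle of its length on the underside; x along its length towards the bowl, y across. To the fingers it is a filled-out wedge: about 21 mm wide at its middle, 25 at the bowl, 14 near the handle end. With a little room at each end it fits lengthwise through the 160 mm opening.
- mug_1: White dotted mug, 82 mm across, 91 mm high, a bystander at the back; origin in its underside.
- kitchen_timer: Round red and white kitchen timer, 63 mm across, 50 mm high, a bystander; origin in its underside.
- tin_1: Flat oblong tin, 63 x 105 x 25 mm, a bystander on the right; origin in its underside.
Mind the look-alikes: they are no part of the job. Leave any red look-alike of the teaspoon alone. There is more than one size of the lid; the one meant has the size given above.

How it is judged (in metres and radians):
On the way, in this order (a step that is already met when the one before it is completed fails the run):
1. the lid is dragged open (x of lid in the frame of cutlery_box above 0.05 m), for 0.2 s.
2. the teaspoon lies in the box, released (x of teaspoon in the frame of cutlery_box between -0.19 and 0.01 m and y of teaspoon in the frame of cutlery_box between -0.036 and 0.036 m and z of teaspoon in the frame of cutlery_box between 0.005 and 0.03 m and contact force between the fingers and teaspoon below 0.05 N and linear speed of teaspoon below 0.03 m/s), for 0.2 s.
At the end, for the whole second after the job is handed in: The lid is shut (its nose within 3.5 mm of the end wall) and lies on its ledges, at rest; the teaspoon lies at rest on the floor of the box under it; the box stands within 20 mm of where it was (x of lid in the frame of cutlery_box below -0.0765 m and z of lid in the frame of cutlery_box between 0.044 and 0.05 m and x of teaspoon in the frame of cutlery_box between -0.19 and 0.01 m and y of teaspoon in the frame of cutlery_box between -0.036 and 0.036 m and z of teaspoon in the frame of cutlery_box between 0.005 and 0.03 m and linear speed of lid below 0.02 m/s and linear speed of teaspoon below 0.03 m/s and distance of cutlery_box from where it was at the start of the episode below 0.02 m); the robot touches nothing.
It fails at once if the fingers jab the lid with over 40 N (contact force between the fingers and lid above 40 N).
It fails at once if the lid is dragged (moves at over 15 mm/s) under a press of over 22 N (contact force between the fingers and lid above 22 N and linear speed of lid above 0.015 m/s).
It fails at once if the box is shoved by over 20 mm (distance of cutlery_box from where it was at the start of the episode above 0.02 m).
It fails at once if the teaspoon is dropped (falls free at over 0.9 m/s) (linear speed of teaspoon above 0.9 m/s and contact force between the fingers and teaspoon below 0.05 N).
It fails at once if the mug, the timer or the tin is moved by over 20 mm (distance of any of mug_1, kitchen_timer, tin_1 from where it was at the start of the episode above 0.02 m).
It also fails if it takes over 72 s, if anything falls off the work surface, if the arm or the gripper's body presses on something with over 40 N, if the wrist force passes 120 N, or if a joint passes its speed limit or range.

### The arm

A 7-joint arm with a two-finger parallel gripper is mounted at the origin on a cart in front of the work surface, level with it; the furniture and walls round the work are solid. World frame = base frame: x ahead of the robot, y to its left, z up, the work surface at z = 0. Lengths are in m, angles in degrees, forces in N, time in s.
With the tool pointing down it reaches from about 0.425 to 0.875 m from the base axis. Payload 4.7 kg.
Tool frame: the origin (TCP) lies at the centre of the arm's flange, where the gripper is bolted on; the fingertips stand 182 mm ahead of it and the grasp point (between the pads) lies 164 mm ahead of it; z points along the fingers, y is the line along which they close (so a half turn about z gives the same grasp; the last joint's range is limited). The gripper opens to 87 mm and grips with 3 to 60 N. Pads are 19 mm wide; open, the fingers measure 117 mm over their backs; the gripper's body (75 mm by 190 mm) begins 51 mm behind the grasp point.
Start: joints at [71.912, 18.392, -4.016, 83.108, 1.295, 78.541, -3.26], TCP at [0.21, -0.615, 0.405] pointing down, gripper open.
Joint ranges: [-163.93, 163.93], [-17.29, 119.83], [-79.2, 71.16], [3.27, 140.29], [-89.18, 269.18], [5.43, 117.66], [-154.24, 154.24]. Speed limits (degrees/s): [147.25, 147.25, 180, 180, 180, 180, 180].

### API

Orientations are given as [roll, pitch, yaw] about the fixed x, y, z axes, in that order (R = Rz(yaw) Ry(pitch) Rx(roll)).
In Python, from cell import env gives the robot as it stands. The module is installed in compiled form; this text tells all that it offers.
- The arm moves only by the tool step_arm, never from a script. Its argument "steps" is one flat list of numbers, 5 for each row, row after row: the opening, from 0 (shut) to 1 (fully open), then the shift along the tool's x, y, z in mm, then the turn about the tool's z in degrees. In form: [grip, dx, dy, dz, roll, grip, dx, dy, dz, roll, ...]. A call has 1 to 12 rows; each row shifts and turns the commanded pose from where the row before left it, along the tool's axes as they then stand; what a row does not reach is not made up. A row lasts 1/8 s, in which the tool goes at most 62.5 mm and 10.7 degrees, less where a joint would pass 70% of its speed; a pose out of reach is approached as far as the arm can. A call with a gripper value outside its range is refused whole. The fingers move at their own pace and stop on an object; "grip_force" is the grip in N (left out, the last holds). Time passes only in rows, so rows that do not move let the fingers close. It gives the time, the measured TCP pose, the force, the opening and the grip force at its end, in the units of the state.
- env.get_obs(): the state, without advancing time (a new reading comes with each control period).
- env.read_camera(name): name is "scene" or "side" or "wrist"; returns a dict with "image" (480x640x3 uint8, red, green, blue), "camera_matrix" (3x3 intrinsics, pixels), "R" (3x3) and "t" (3): a world point X has camera coordinates R X + t. Camera axes: x right, y down, z forward; pixel columns grow to the right and rows downward; lengths in m; the calibration is good to about 2 mm. A picture is of the moment at which its call begins. There is no depth.
- env.sign_off(): hands the job in; it is judged then, once.
The state is a dict: "time_s": time; "qpos": joint angles; "joint_velocities": joint speeds; "effort": joint torques, N m; "tool_pos": TCP position; "tool_rot": TCP orientation; "force": force on the tool from outside, world axes, zero at the start; "wrist_torque": the same for the moment, N m; "grip_width": finger opening in m; "grasp_force": force on a finger pad.
Only numpy, scipy, OpenCV 4.12 (cv2) and the standard library are available. Lean on these libraries where they do the work, as an engineer would, in place of code of your own. Each camera call takes 0.05 s, during which the arm holds its last target. There are 200 camera calls.

## Working session

There is one attempt and no reset: what is moved stays moved. The work goes in short steps, Python scripts to look and compute and a tool call to move; the robot and the scene stay as the last step left them, time stands still between calls to the robot, and variables do not carry over. Pictures are saved under pics/ and viewed, at most 10 in all, crops included, and the job is handed in when it is done.

Besides the shell and the picture viewer there is one more tool, called after "Emit:" as name(argument=value, ...), one argument or row to a line, values as JSON. step_arm: Moves the arm, as the interface text tells. Its arguments: {"type":"object","properties":{"steps":{"type":"array","items":{"type":"number"}},"grip_force":{"type":"number"}},"required":["steps"]}

```bash
mkdir -p pics; cat > h.py <<'E'
from cell import env
import numpy as np, cv2
def snap(n,f=None):
    c=env.read_camera(n)
    if f: cv2.imwrite('pics/'+f,cv2.cvtColor(c['image'],cv2.COLOR_RGB2BGR))
    return c
def ray(c,u,v,z):
    K,R,t=[np.array(c[k]) for k in('camera_matrix','R','t')]
    o=-R.T@t; d=R.T@np.linalg.inv(K)@np.array([u,v,1.]); return o+d*(z-o[2])/d[2]
def proj(c,X):
    p=c['camera_matrix']@(np.array(c['R'])@np.array(X)+c['t']); return p[:2]/p[2]
E
python3 - <<'E'
from h import *
a=snap('scene','s1.png');b=snap('side','d1.png')
import pickle;pickle.dump((a,b),open('c1.pkl','wb'))
o=env.get_obs();print({k:np.round(v,3) for k,v in o.items()})
for c in(a,b):print(-np.array(c['R']).T@c['t'])
E
```

```text
{'time_s': np.float64(0.1), 'qpos': array([71.911, 18.435, -4.013, 83.169,  1.295, 78.539, -3.261]), 'joint_velocities': array([-0.068, -0.06 ,  0.076, -0.251, -0.023,  0.001, -0.004]), 'effort': array([-1.0000e-03, -4.9257e+01, -4.0600e-01, -3.1340e+01, -6.4000e-02,
        3.9000e-02,  0.0000e+00]), 'tool_pos': array([ 0.21 , -0.615,  0.404]), 'tool_rot': array([-1.79902e+02,  6.00000e-03,  1.88940e+01]), 'force': array([-0.092,  1.124, -0.357]), 'wrist_torque': array([-0.   ,  0.033,  0.07 ]), 'grasp_force': np.float64(0.0), 'grip_width': np.float64(0.087)}
[-0.13425726  0.24562918  0.88983019]
[ 0.37743948 -0.94513502  0.55038453]
```

View pics/s1.png

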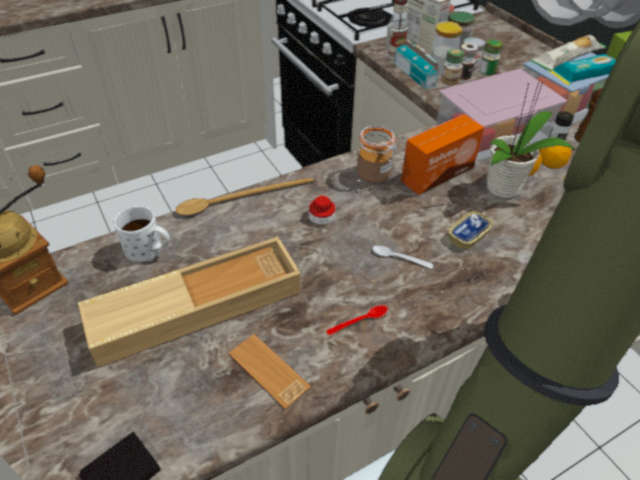

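View pics/d1.png

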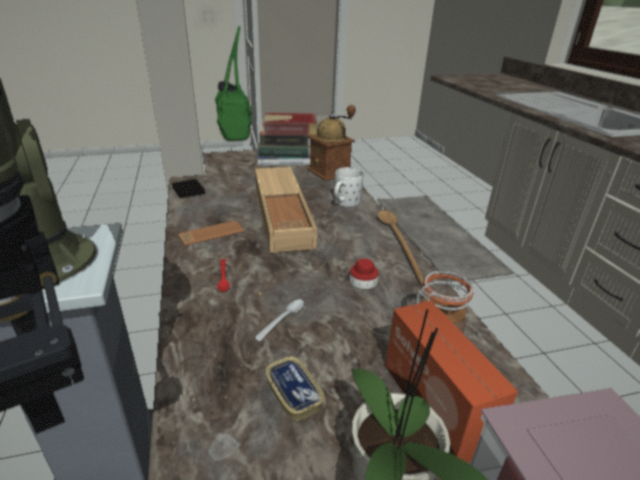

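Scene: the white teaspoon is at (402,256). Its look-alikes are the red spoon at (358,319) and the wooden spoon at (240,197). The lid meant is the one in the box at (235,278), with its cork pad at (268,263); the loose small lid at (270,370) is a decoy. In the side view the teaspoon is at (280,320), the box at (287,210) and the tin at (295,385). I'll check this in one close crop and measure.

```bash
python3 - <<'E'
from h import *
import pickle;a,b=pickle.load(open('c1.pkl','rb'))
im=cv2.cvtColor(a['image'],cv2.COLOR_RGB2BGR)
cv2.imwrite('pics/crop1.png',cv2.resize(im[225:375,70:310],None,fx=3.3,fy=3.3,interpolation=cv2.INTER_CUBIC))
for n,c,(x0,y0,x1,y1) in(('scene',a,(360,235,445,280)),('side',b,(245,285,315,350))):
    h=cv2.cvtColor(c['image'],cv2.COLOR_RGB2HSV)[y0:y1,x0:x1]
    m=((h[...,2]>165)&(h[...,1]<40)).astype(np.uint8)
    k,l,s,_=cv2.connectedComponentsWithStats(m);i=1+np.argmax(s[1:,4]);ys,xs=np.where(l==i)
    P=np.array([ray(c,u+x0,v+y0,.005)[:2] for u,v in zip(xs,ys)])
    cc=P.mean(0);w,V=np.linalg.eigh(np.cov((P-cc).T));d=V[:,1];p=(P-cc)@d
    e0,e1=cc+d*p.min(),cc+d*p.max()
    q=(P-cc)@V[:,0]
    print(n,s[i],'ends',e0.round(4),e1.round(4),'mid',((e0+e1)/2).round(4),'len',np.ptp(p).round(3),'ang',np.degrees(np.arctan2(d[1],d[0])).round(1),'wid lo/hi',np.ptp(q[p<p.min()+.03]).round(3),np.ptp(q[p>p.max()-.03]).round(3))
E
```

```text
scene [ 13  11  60  22 284] ends [ 0.5393 -0.2804] [ 0.435  -0.3627] mid [ 0.4871 -0.3215] len 0.133 ang -141.7 wid lo/hi 0.025 0.014
side [ 12  28  29  27 101] ends [ 0.5001 -0.3078] [ 0.439  -0.3651] mid [ 0.4696 -0.3365] len 0.084 ang -136.9 wid lo/hi 0.003 0.009
```

View pics/crop1.png

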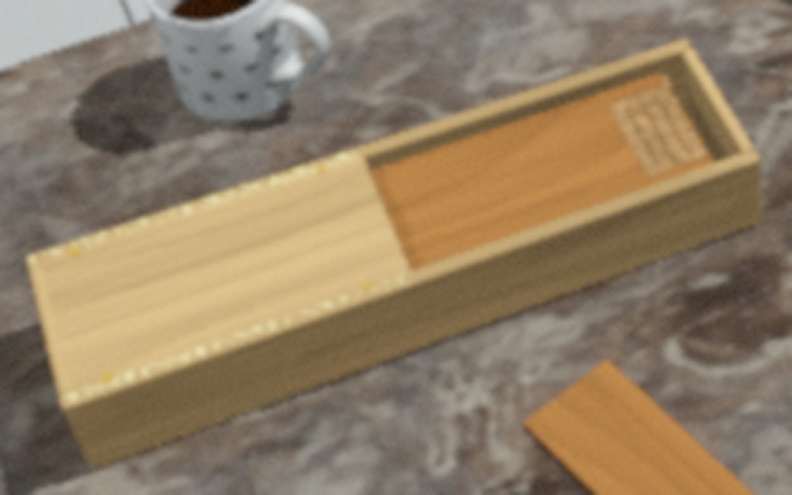

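The crop shows the box's top corners at about (28,258), (68,403), (758,155) and (686,42) in crop pixels. The lid inside is nearly shut, with its pad at about (658,128). The teaspoon's bowl points towards +x,+y at 38°.

```bash
python3 - <<'E'
from h import *
import pickle;a,b=pickle.load(open('c1.pkl','rb'))
f=lambda x,y,z:ray(a,x/3.3+70-.35,y/3.3+225-.35,z)
C=[f(*p,.062)[:2] for p in((28,258),(68,403),(758,155),(686,42))]
for c in C:print(c.round(4))
BL,FL,FR,BR=C
ctr=sum(C)/4; ax=(BL+FL-FR-BR);print('len',np.linalg.norm(ax)/2,'w',np.linalg.norm(BL-FL),np.linalg.norm(BR-FR))
yaw=np.arctan2(ax[1],ax[0]);print('box',ctr.round(4),np.degrees(yaw))
B=np.array([[np.cos(yaw),-np.sin(yaw)],[np.sin(yaw),np.cos(yaw)]])
for p in((612,102),(668,80),(705,155),(655,175),(658,128)):
    w=f(*p,.0525)[:2];print('pad',w.round(4),(B.T@(w-ctr)).round(4))
for p in((367,155),(410,272)):
    w=f(*p,.062)[:2];print('deck',(B.T@(w-ctr)).round(4))
# side check: box corners project
for n,l in(('-x+y',(-.2,.056)),('-x-y',(-.2,-.056)),('+x+y',(.2,.056)),('+x-y',(.2,-.056))):
    w=B@np.array(l)+ctr;print(n,w.round(4),proj(b,[*w,.062]).round(1))
E
```

```text
[0.6364 0.3064]
[0.53   0.3099]
[ 0.5094 -0.0849]
[ 0.6134 -0.0892]
len 0.3957995452776382 w 0.10645276977933293 0.10409271112128976
box [0.5723 0.1105] 86.83866960962798
pad [ 0.5974 -0.0306] [-0.1395 -0.0328]
pad [ 0.5977 -0.0686] [-0.1775 -0.0352]
pad [ 0.5319 -0.0611] [-0.1735  0.0309]
pad [ 0.532  -0.0282] [-0.1407  0.0326]
pad [ 0.5647 -0.0459] [-0.1566 -0.001 ]
deck [ 0.0082 -0.0464]
deck [0.0113 0.0473]
-x+y [ 0.5054 -0.0861] [267.6 231.6]
-x-y [ 0.6172 -0.0923] [315.5 227.9]
+x+y [0.5274 0.3133] [253.3 168.3]
+x-y [0.6393 0.3071] [289.5 166.4]
```

Emit:
step_arm(
  steps=[0,43.4,-35.3,3,0,0,43.4,-35.3,3,0,0,43.4,-35.3,3,0,0,43.4,-35.3,3,0,0,43.4,-35.3,3,0,0,43.4,-35.3,3,0,0,43.4,-35.3,3,0,0,43.4,-35.3,3,0,0,43.4,-35.3,3,0,0,43.4,-35.3,3,0,0,43.4,-35.3,3,0,0,43.4,-35.3,3,0],
  grip_force=20,
)

```text
time_s: 1.6
tool_pos: [0.5666, -0.0442, 0.3684]
tool_rot: [180.0, 0.0, 18.9]
force: [0.2, -0.5, -0.3]
grip_width: 0.0006
grasp_force: 0.0
```

Emit:
step_arm(
  steps=[0,0,0,0,-9.7,0,0,0,0,-9.7,0,0,0,0,-9.7,0,0,0,0,-9.7,0,0,0,0,-9.7,0,0,0,0,-9.7,0,0,0,0,-9.7,0,0,0,0,0],
)

```text
time_s: 2.6
tool_pos: [0.5658, -0.0456, 0.3683]
tool_rot: [-180.0, -0.0, 86.7]
force: [-0.0, -0.7, -0.4]
grip_width: 0.0006
grasp_force: 0.0
```

```bash
python3 - <<'E'
from h import *
a=snap('wrist','w1.png')
import pickle;pickle.dump(a,open('w1.pkl','wb'))
o=env.get_obs();print({k:np.round(o[k],4) for k in('time_s','qpos','tool_pos','tool_rot','force','grip_width')})
print(-np.array(a['R']).T@a['t'])
yaw=np.radians(86.84);B=np.array([[np.cos(yaw),-np.sin(yaw)],[np.sin(yaw),np.cos(yaw)]])
for l in((-.2,.056),(-.2,-.056),(.01,.046),(.01,-.046)):
    w=B@np.array(l)+[.5723,.1105];print(l,proj(a,[*w,.062]).round(1))
E
```

```text
{'time_s': np.float64(2.65), 'qpos': array([ 37.994 ,  13.4643, -41.2916,  96.7669,   9.224 ,  73.2769,
        -8.5843]), 'tool_pos': array([ 0.5659, -0.0457,  0.3684]), 'tool_rot': array([-1.799647e+02, -4.100000e-03,  8.660390e+01]), 'force': array([ 0.7163, -1.1041,  0.4402]), 'grip_width': np.float64(0.0005)}
[0.56946573 0.03551921 0.34734864]
(-0.2, 0.056) [249. 284.]
(-0.2, -0.056) [389.3 283.6]
(0.01, 0.046) [246.  -18.9]
(0.01, -0.046) [389.9 -19.4]
```

View pics/w1.png

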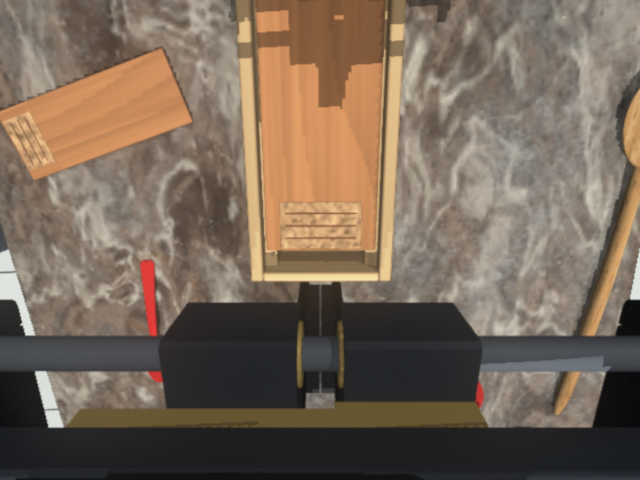

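The wrist view shows the lid slightly ajar, with its pad spanning (280–361, 202–250). The box's outer end corners are at (252,280) and (390,279), 4 px from the prediction.

```bash
python3 - <<'E'
from h import *
import pickle;a=pickle.load(open('w1.pkl','rb'))
for p in((280,202),(361,202),(361,250),(280,250),(320.5,226)):print('pad',ray(a,*p,.0525).round(4))
for p in((252,280),(390,279)):print('end',ray(a,*p,.062).round(4))
for p in((237,20),(402,20)):print('edge',ray(a,*p,.062).round(4))
E
```

```text
pad [ 0.5348 -0.0232  0.0525]
pad [ 0.5973 -0.0268  0.0525]
pad [ 0.5963 -0.0659  0.0525]
pad [ 0.5314 -0.0622  0.0525]
pad [ 0.565  -0.0442  0.0525]
end [ 0.5081 -0.0828  0.062 ]
end [ 0.6177 -0.0883  0.062 ]
edge [0.5185 0.1013 0.062 ]
edge [0.6266 0.095  0.062 ]
```

Emit:
step_arm(
  steps=[0,0,0,30,0,0,0,0,30,0,0,0,0,30,0,0,0,0,20,0,0,0,0,10,0,0,0,0,5,0,0,0,0,2,0,0,0,0,0,0],
)

```text
time_s: 3.65
tool_pos: [0.5663, -0.0456, 0.2424]
tool_rot: [179.9, 0.0, 86.8]
force: [-0.1, -0.9, 0.5]
grip_width: 0.0003
grasp_force: 0.0
```

Emit:
step_arm(
  steps=[0,0,0,1,0,0,0,0,1,0,0,0,0,1,0,0,0,0,1,0,0,0,0,1,0,0,0,0,0,0],
)

```text
time_s: 4.4
tool_pos: [0.566, -0.0456, 0.2366]
tool_rot: [-180.0, 0.0, 86.8]
force: [0.6, -0.2, 0.5]
grip_width: 0.0005
grasp_force: 0.0
```

Emit:
step_arm(
  steps=[0,0,0,1,0,0,0,0,1,0,0,0,0,0.5,0,0,0,0,0,0],
)

```text
time_s: 4.9
tool_pos: [0.5662, -0.0455, 0.2352]
tool_rot: [180.0, 0.0, 86.8]
force: [-2.0, 0.5, 5.5]
grip_width: 0.0004
grasp_force: 3.0
```

Emit:
step_arm(
  steps=[0,0,0,0.5,0,0,0,0,0.5,0,0,0,0,0,0,0,0,0,0,0],
)

```text
time_s: 5.4
tool_pos: [0.5666, -0.0454, 0.2351]
tool_rot: [179.9, 0.1, 86.8]
force: [-3.3, -0.7, 10.8]
grip_width: 0.0005
grasp_force: 5.4
```

Emit:
step_arm(
  steps=[0,0,0,0.4,0,0,0,0,0.4,0,0,0,0,0,0,0,1,0,0,0,0,2,0,0,0,0,2,0,0,0,0,2,0,0,0],
)

```text
time_s: 6.28
tool_pos: [0.5676, -0.0415, 0.2351]
tool_rot: [179.8, 0.3, 86.7]
force: [-2.8, -6.5, 13.6]
grip_width: 0.0002
grasp_force: 6.9
```

Emit:
step_arm(
  steps=[0,3,0,0.1,0,0,3,0,0.1,0,0,3,0,0,0,0,3,0,0,0,0,3,0,0,0,0,3,0,0,0,0,3,0,0,0,0,3,0,0,0],
)

```text
time_s: 7.28
tool_pos: [0.569, -0.0177, 0.2351]
tool_rot: [179.8, 0.4, 86.7]
force: [-4.1, -8.1, 14.7]
grip_width: 0.0001
grasp_force: 7.7
```

Emit:
step_arm(
  steps=[0,4,-0.2,0,0,0,4,-0.2,0,0,0,4,-0.2,0,0,0,5,0,0,0,0,5,0,0,0,0,5,0,0,0,0,5,0,0,0],
)

```text
time_s: 8.15
tool_pos: [0.5706, 0.0147, 0.2351]
tool_rot: [179.7, 0.3, 86.7]
force: [-2.2, -6.1, 14.8]
grip_width: 0.0006
grasp_force: 7.2
```

```bash
python3 - <<'E'
from h import *
a=snap('scene')
im=cv2.cvtColor(a['image'],cv2.COLOR_RGB2BGR)
cv2.imwrite('pics/crop2.png',cv2.resize(im[225:375,70:310],None,fx=3.3,fy=3.3,interpolation=cv2.INTER_CUBIC))
o=env.get_obs();print(o['tool_pos'],o['force'])
E
```

```text
[0.57058748 0.01564428 0.23508782] [-1.75531809 -5.19688671 12.84849214]
```

View pics/crop2.png

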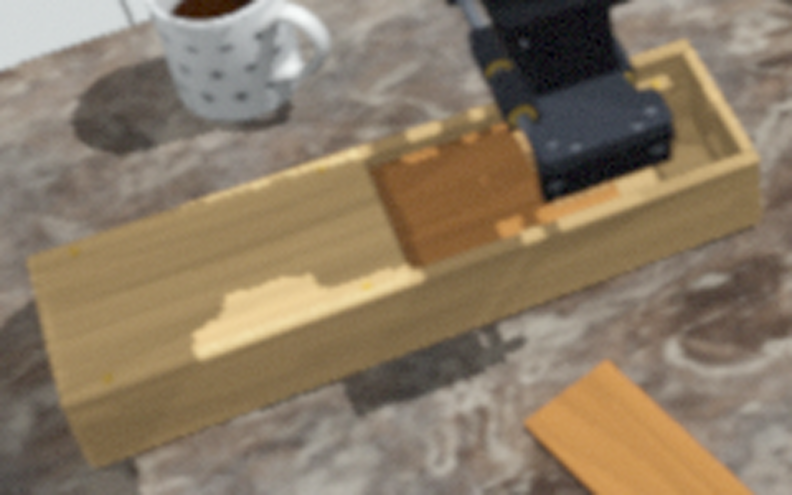

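The lid is following the finger: the floor inside shows at (680,110) and the box hasn't moved. I'll carry on.

Emit:
step_arm(
  steps=[0,4,0,0.1,0,0,5,0,0.1,0,0,5,0,0,0,0,5,0,0,0,0,5,0,0,0,0,5,0,0,0,0,5,0,0,0,0,5,0,0,0],
)

```text
time_s: 9.2
tool_pos: [0.5728, 0.0536, 0.2351]
tool_rot: [179.8, 0.3, 86.7]
force: [-2.0, -7.6, 16.6]
grip_width: 0.0002
grasp_force: 8.2
```

Emit:
step_arm(
  steps=[0,5,0,0,0,0,5,0,0,0,0,5,0,0,0,0,5,0,0,0,0,5,0,0,0,0,4,0,0,0],
)

```text
time_s: 9.95
tool_pos: [0.5744, 0.0828, 0.2351]
tool_rot: [179.8, 0.3, 86.7]
force: [-3.2, -7.7, 17.6]
grip_width: 0.0004
grasp_force: 8.4
```

Emit:
step_arm(
  steps=[0,3,0,-0.3,0,0,3,0,-0.2,0,0,3,0,0,0,0,3,0,0,0,0,3,0,0,0,0,0,0,0,0],
)

```text
time_s: 10.7
tool_pos: [0.5752, 0.0984, 0.2351]
tool_rot: [179.7, 0.2, 86.7]
force: [-0.2, -4.7, 13.1]
grip_width: 0.0003
grasp_force: 6.5
```

Emit:
step_arm(
  steps=[0,0,0,-3,0,0,0,0,-12,0,0,0,0,-25,0,0,0,0,-35,0,0,0,0,-35,0],
)

```text
time_s: 11.32
tool_pos: [0.5733, 0.1007, 0.3437]
tool_rot: [-180.0, -0.0, 86.8]
force: [0.7, -0.2, -0.6]
grip_width: 0.0005
grasp_force: 0.0
```

Emit:
step_arm(
  steps=[0.5,-47.1,-7.1,0,0,0.5,-47.1,-7.1,0,0,0.5,-47.1,-7.1,0,0,0.5,-47.1,-7.1,0,0,0.5,-47.1,-7.1,0,0,0.5,-47.1,-7.1,0,0,0.5,-47.1,-7.1,0,0,0.5,-47.1,-7.1,0,0,0.5,-47.1,-7.1,0,0],
)

```text
time_s: 12.45
tool_pos: [0.4858, -0.3204, 0.343]
tool_rot: [180.0, -0.0, 86.8]
force: [0.5, 0.1, 0.6]
grip_width: 0.0435
grasp_force: 0.0
```

Emit:
step_arm(
  steps=[0.5,0,0,0,9.7,0.5,0,0,0,9.7,0.5,0,0,0,9.7,0.5,0,0,0,9.7,0.5,0,0,0,9.7,0.5,0,0,0,0],
)

```text
time_s: 13.2
tool_pos: [0.4863, -0.3189, 0.3428]
tool_rot: [-180.0, -0.0, 38.4]
force: [-0.0, 1.4, -0.1]
grip_width: 0.0437
grasp_force: 0.0
```

```bash
python3 - <<'E'
from h import *
a=snap('wrist','w2.png');s=snap('scene')
import pickle;pickle.dump(a,open('w2.pkl','wb'))
o=env.get_obs();print({k:np.round(o[k],4) for k in('time_s','qpos','tool_pos','tool_rot','force','grip_width')})
im=cv2.cvtColor(s['image'],cv2.COLOR_RGB2BGR)
for X in([.487,-.3215,.005],[.5393,-.2804,.005],[.435,-.3627,.005]):print(proj(a,X))
w=cv2.cvtColor(a['image'],cv2.COLOR_RGB2BGR)
x=np.hstack([w[:,:,:],np.zeros((480,1,3),np.uint8)])
v=np.vstack([cv2.resize(w,(400,300)),cv2.resize(im[225:375,70:310],(400,250))]);cv2.imwrite('pics/v2.png',v)
E
```

```text
{'time_s': np.float64(13.3), 'qpos': array([ 51.6811,  13.8803, -24.2645,  97.1579,   6.0027,  70.2457,
       -25.4843]), 'tool_pos': array([ 0.4862, -0.3191,  0.3427]), 'tool_rot': array([-1.799974e+02, -9.100000e-03,  3.850450e+01]), 'force': array([0.1089, 0.7845, 0.6194]), 'grip_width': np.float64(0.0437)}
[324.19283241 220.98709747]
[324.84397264 139.59267544]
[323.91215415 293.03525982]
```

View pics/v2.png

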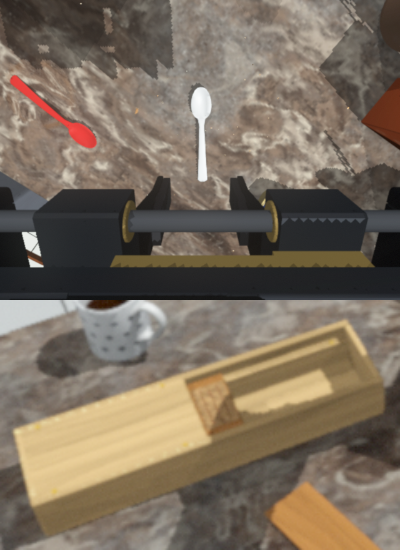

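Wrist view: the white spoon lies straight ahead between the fingers, from (322,139) at the bowl to (322,290) at the handle, as predicted. The lid is open (pad next to the deck edge). Now grasp.

Emit:
step_arm(
  steps=[0.5,0,0,30,0,0.5,0,0,35,0,0.5,0,0,35,0,0.5,0,0,25,0,0.5,0,0,15,0,0.5,0,0,8,0,0.5,0,0,4,0,0.5,0,0,0,0],
)

```text
time_s: 14.3
tool_pos: [0.4864, -0.3196, 0.1911]
tool_rot: [179.9, -0.0, 38.3]
force: [-0.2, 0.0, 0.5]
grip_width: 0.0434
grasp_force: 0.0
```

Emit:
step_arm(
  steps=[0.5,0,0,3,0,0.5,0,0,1.5,0,0.5,0,0,0,0],
)

```text
time_s: 14.68
tool_pos: [0.4861, -0.3194, 0.1861]
tool_rot: [180.0, 0.0, 38.3]
force: [-0.0, 0.1, -0.3]
grip_width: 0.0436
grasp_force: 0.0
```

Emit:
step_arm(
  steps=[0.5,0,0,1.5,0,0.2,0,0,0,0,0,0,0,0,0,0,0,0,0,0,0,0,0,0,0,0,0,0,0,0],
  grip_force=12,
)

```text
time_s: 15.42
tool_pos: [0.4861, -0.3195, 0.1846]
tool_rot: [180.0, 0.0, 38.3]
force: [-0.0, -0.4, 0.8]
grip_width: 0.0197
grasp_force: 11.9
```

Emit:
step_arm(
  steps=[0,0,0,-5,0,0,0,0,-20,0,0,0,0,-35,0,0,0,0,-35,0,0,0,0,-35,0,0,0,0,0,-9.7,0,0,0,0,-9.7,0,0,0,0,-9.7,0,0,0,0,-9.7,0,0,0,0,-9.7,0,0,0,0,0],
)

```text
time_s: 16.8
tool_pos: [0.4862, -0.3194, 0.3159]
tool_rot: [179.9, 0.1, 86.7]
force: [-0.2, 1.1, 0.6]
grip_width: 0.0198
grasp_force: 11.9
```

Emit:
step_arm(
  steps=[0,25,5,0,0,0,45,8.5,0,0,0,50,9.5,0,0,0,50,9.5,0,0,0,50,9.5,0,0,0,50,9.5,0,0,0,30,6,0,0,0,15,3.5,0,0,0,8.4,2,0,0,0,0,0,0,0],
)

```text
time_s: 18.05
tool_pos: [0.5671, -0.0007, 0.3146]
tool_rot: [-180.0, 0.0, 86.7]
force: [-0.8, -1.1, 0.2]
grip_width: 0.0199
grasp_force: 11.9
```

```bash
python3 - <<'E'
from h import *
a=snap('wrist','w3.png');s=snap('scene')
import pickle;pickle.dump(a,open('w3.pkl','wb'))
o=env.get_obs();print({k:np.round(o[k],4) for k in('time_s','tool_pos','tool_rot','force','grip_width')})
w=cv2.cvtColor(a['image'],cv2.COLOR_RGB2BGR);im=cv2.cvtColor(s['image'],cv2.COLOR_RGB2BGR)
v=np.vstack([w[0:330,120:520],cv2.resize(im[200:350,130:330],(400,260))]);cv2.imwrite('pics/v3.png',v)
E
```

```text
{'time_s': np.float64(18.15), 'tool_pos': array([ 0.567 , -0.0016,  0.3144]), 'tool_rot': array([-1.799803e+02,  5.100000e-02,  8.665320e+01]), 'force': array([-0.0975, -0.443 ,  0.9358]), 'grip_width': np.float64(0.0201)}
```

View pics/v3.png

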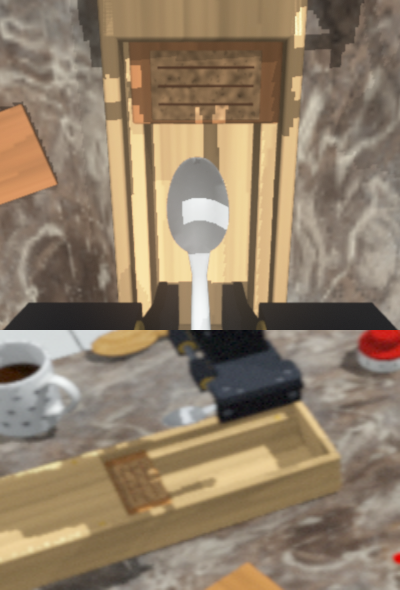

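The spoon is held level and lengthwise over the opening. The lid nose shows at row 123, and the outer side walls at about columns 239 and 407 near row 200.

```bash
python3 - <<'E'
from h import *
import pickle;a=pickle.load(open('w3.pkl','rb'))
n=ray(a,323,123,.052);print('nose',n)
print('deck edge',ray(a,323,39,.062))
for p in((225,60),(420,60),(238,220),(405,220)):print('outer',ray(a,*p,.062).round(4))
print('bowl tip',ray(a,318,157,.135))
E
```

```text
nose [0.57237678 0.07850079 0.052     ]
deck edge [0.57471356 0.1219179  0.062     ]
outer [0.5206 0.1147 0.062 ]
outer [0.6271 0.1085 0.062 ]
outer [0.5169 0.0245 0.062 ]
outer [0.6195 0.0186 0.062 ]
bowl tip [0.56907689 0.06622983 0.135     ]
```

Emit:
step_arm(
  steps=[0,0,0,25,0,0,0,0,25,0,0,0,0,20,0,0,0,0,20,0,0,0,0,12,0,0,0,0,7,0,0,0,0,4,0,0,0,0,0,0],
)

```text
time_s: 19.15
tool_pos: [0.5672, 0.0, 0.2017]
tool_rot: [180.0, 0.0, 86.8]
force: [-1.1, 0.2, 0.5]
grip_width: 0.0199
grasp_force: 11.9
```

Emit:
step_arm(
  steps=[0,0,0,2,0,0,0,0,2,0,0,0,0,0,0],
)

```text
time_s: 19.52
tool_pos: [0.567, -0.0001, 0.1975]
tool_rot: [-180.0, 0.0, 86.8]
force: [1.6, 0.1, -0.3]
grip_width: 0.0198
grasp_force: 11.9
```

Emit:
step_arm(
  steps=[0,0,0,1,0,0,0,0,1,0,0,0,0,0.5,0,0,0,0,0,0],
)

```text
time_s: 20.02
tool_pos: [0.567, -0.0, 0.1949]
tool_rot: [-180.0, 0.0, 86.8]
force: [-0.2, -0.0, 0.0]
grip_width: 0.0197
grasp_force: 11.9
```

Emit:
step_arm(
  steps=[0,0,0,0.5,0,0.27,0,0,0,0,0.33,0,0,0,0,0.33,0,0,0,0,0.33,0,0,0,0],
)

```text
time_s: 20.65
tool_pos: [0.5671, -0.0, 0.1945]
tool_rot: [180.0, 0.0, 86.8]
force: [1.2, 0.1, -0.2]
grip_width: 0.0284
grasp_force: 0.0
```

Emit:
step_arm(
  steps=[0.33,0,0,-4,0,0.33,0,0,-10,0,0.33,0,0,-25,0,0.33,0,0,-35,0,0.33,0,0,-40,0,0,0,0,0,0,0,0,0,0,0],
)

```text
time_s: 21.52
tool_pos: [0.5669, -0.0001, 0.3086]
tool_rot: [180.0, 0.0, 86.8]
force: [-0.4, -0.3, -0.8]
grip_width: 0.0162
grasp_force: 0.0
```

```bash
python3 - <<'E'
from h import *
a=snap('wrist');s=snap('scene')
import pickle;pickle.dump(a,open('w4.pkl','wb'))
o=env.get_obs();print({k:np.round(o[k],4) for k in('time_s','tool_pos','tool_rot','force','grip_width')})
w=cv2.cvtColor(a['image'],cv2.COLOR_RGB2BGR);im=cv2.cvtColor(s['image'],cv2.COLOR_RGB2BGR)
v=np.vstack([w[0:330,120:520],cv2.resize(im[200:350,130:330],(400,260))]);cv2.imwrite('pics/v4.png',v)
E
```

```text
{'time_s': np.float64(21.625), 'tool_pos': array([ 5.666e-01, -2.000e-04,  3.075e-01]), 'tool_rot': array([-1.798877e+02,  9.500000e-03,  8.679660e+01]), 'force': array([-0.2829,  0.2742, -0.1691]), 'grip_width': np.float64(0.0086)}
```

View pics/v4.png

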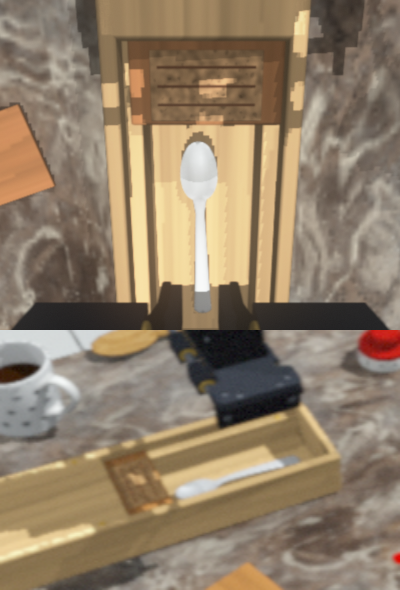

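The spoon lies on the floor of the box, in the middle (bowl at (318,170), handle at (322,305)). Next I go back to the pad and shut the lid.

Emit:
step_arm(
  steps=[0,30,0,0,0,0,40,0.5,0,0,0,27,0.1,0,0,0,0,0,20,0,0,0,0,22,0,0,0,0,15,0,0,0,0,5,0,0,0,0,2,0,0,0,0,0,0],
  grip_force=20,
)

```text
time_s: 22.75
tool_pos: [0.5733, 0.0967, 0.245]
tool_rot: [180.0, 0.0, 86.8]
force: [0.2, 0.3, 1.2]
grip_width: 0.0005
grasp_force: 0.0
```

Emit:
step_arm(
  steps=[0,0,0,1.5,0,0,0,0,1.5,0,0,0,0,1,0,0,0,0,1,0,0,0,0,0,0],
)

```text
time_s: 23.38
tool_pos: [0.573, 0.0968, 0.2394]
tool_rot: [-180.0, 0.0, 86.8]
force: [0.2, 0.1, 0.1]
grip_width: 0.0004
grasp_force: 0.0
```

Emit:
step_arm(
  steps=[0,0,0,1,0,0,0,0,1,0,0,0,0,1,0,0,0,0,1,0,0,0,0,0.5,0,0,0,0,0,0,0,0,0,0,0],
)

```text
time_s: 24.25
tool_pos: [0.573, 0.0968, 0.2352]
tool_rot: [-180.0, 0.0, 86.8]
force: [-1.4, -0.7, 3.5]
grip_width: 0.0005
grasp_force: 1.4
```

Emit:
step_arm(
  steps=[0,0,0,0.6,0,0,0,0,0.6,0,0,0,0,0.6,0,0,0,0,0.4,0,0,0,0,0,0,0,0,0,0,0],
)

```text
time_s: 25.0
tool_pos: [0.5731, 0.097, 0.2351]
tool_rot: [-180.0, 0.1, 86.8]
force: [-6.8, -2.3, 17.0]
grip_width: 0.0002
grasp_force: 8.3
```

Emit:
step_arm(
  steps=[0,0,-0.6,-0.2,0,0,-1,-0.4,0,0,0,-2,0,0,0,0,-2,0,0,0,0,-3,0,0,0,0,-3,0,0,0,0,-3,0,0,0],
)

```text
time_s: 25.88
tool_pos: [0.5719, 0.0863, 0.2351]
tool_rot: [179.8, -0.3, 86.9]
force: [-1.5, 5.2, 9.6]
grip_width: 0.0005
grasp_force: 4.8
```

Emit:
step_arm(
  steps=[0,0,0,0.5,0,0,-1,0,0.5,0,0,-2,0,0.2,0,0,-3,0,0,0,0,-3,0,0,0,0,-3,0,0,0],
)

```text
time_s: 26.62
tool_pos: [0.5712, 0.0758, 0.235]
tool_rot: [179.8, -0.4, 87.0]
force: [-5.1, 9.0, 16.4]
grip_width: 0.0006
grasp_force: 8.1
```

Emit:
step_arm(
  steps=[0,-4,-0.3,0,0,0,-4,-0.3,0,0,0,-5,0,0,0,0,-5,0,0,0,0,-5,0,0,0,0,-5,0,0,0],
)

```text
time_s: 27.38
tool_pos: [0.5695, 0.0475, 0.2351]
tool_rot: [179.7, -0.3, 87.0]
force: [-4.0, 7.2, 16.3]
grip_width: 0.0005
grasp_force: 7.9
```

Emit:
step_arm(
  steps=[0,-5,-0.2,0,0,0,-5,-0.2,0,0,0,-5,0,0,0,0,-5,0,0,0,0,-5,0,0,0,0,-5,0,0,0],
)

```text
time_s: 28.12
tool_pos: [0.5677, 0.0172, 0.2351]
tool_rot: [179.7, -0.3, 87.0]
force: [-2.7, 6.8, 16.1]
grip_width: 0.0006
grasp_force: 7.9
```

```bash
python3 - <<'E'
from h import *
s=snap('wrist')
im=cv2.cvtColor(s['image'],cv2.COLOR_RGB2BGR)
cv2.imwrite('pics/v5.png',im)
o=env.get_obs();print(o['tool_pos'],o['force'])
E
```

```text
[0.56772743 0.01645154 0.23504543] [-3.69741989  7.85930945 16.81262478]
```

View pics/v5.png

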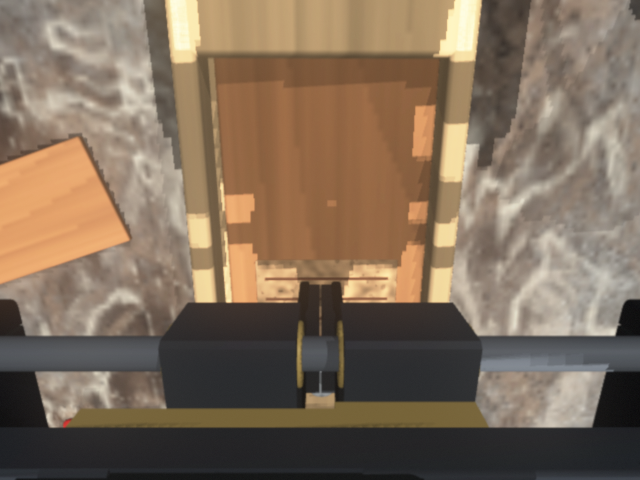

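The lid follows, with the pad (rows 260+) under the fingers. I continue.

Emit:
step_arm(
  steps=[0,-4,0,0,0,0,-5,0,0,0,0,-5,0,0,0,0,-5,0,0,0,0,-5,0,0,0,0,-5,0,0,0,0,-5,0,0,0],
)

```text
time_s: 29.05
tool_pos: [0.5659, -0.0167, 0.2351]
tool_rot: [179.7, -0.3, 87.0]
force: [-3.5, 6.7, 16.8]
grip_width: 0.0005
grasp_force: 8.3
```

```bash
python3 - <<'E'
from h import *
s=snap('wrist');o=env.get_obs();print(o['tool_pos'],o['force'])
g=cv2.cvtColor(s['image'],cv2.COLOR_RGB2HSV)
for r in range(245,290,3):
    print(r,np.round(g[r,255:295].mean(0)),np.round(ray(s,280,r,.0525)[1],4))
E
```

```text
[ 0.56592508 -0.01754727  0.23504415] [-3.65369447  7.45427437 16.97704893]
245 [ 13. 136. 153.] 0.014
248 [ 13. 136. 153.] 0.0126
251 [ 13. 136. 153.] 0.0112
254 [ 13. 136. 158.] 0.0098
257 [ 13. 136. 158.] 0.0084
260 [ 14. 118. 154.] 0.007
263 [ 15. 111. 156.] 0.0056
266 [ 15. 110. 198.] 0.0042
269 [ 16. 106. 228.] 0.0028
272 [ 17. 104. 233.] 0.0014
275 [ 17. 105. 233.] -0.0001
278 [ 13. 122. 179.] -0.0015
281 [ 17. 105. 233.] -0.003
284 [ 17. 104. 234.] -0.0044
287 [ 16. 107. 228.] -0.0059
```

Emit:
step_arm(
  steps=[0,-4,0,0,0,0,-5,0,0,0,0,-5,0,0,0,0,-5,0,0,0,0,-5,0,0,0,0,-4,0,0,0,0,-3,0,0,0],
)

```text
time_s: 29.98
tool_pos: [0.5643, -0.0478, 0.2351]
tool_rot: [179.7, -0.3, 87.0]
force: [-3.8, 8.1, 17.9]
grip_width: 0.0005
grasp_force: 8.6
```

Emit:
step_arm(
  steps=[0,-2,0,-0.1,0,0,-2,0,0,0,0,-2,0,0,0,0,-2,0,0,0,0,-2,0,0,0,0,-1.5,0,0,0],
)

```text
time_s: 30.72
tool_pos: [0.5636, -0.0594, 0.235]
tool_rot: [179.8, -0.3, 87.0]
force: [-3.3, 7.8, 16.4]
grip_width: 0.0005
grasp_force: 8.4
```

Emit:
step_arm(
  steps=[0,-1,0,0,0,0,-1,0,0,0,0,-1,0,0,0,0,-1,0,0,0],
)

```text
time_s: 31.22
tool_pos: [0.5635, -0.0624, 0.235]
tool_rot: [179.8, -0.3, 87.0]
force: [-3.6, 10.2, 16.3]
grip_width: 0.0007
grasp_force: 8.4
```

```bash
cat > pe.py <<'E'
from h import *
s=snap('wrist');o=env.get_obs();print(o['tool_pos'],o['force'])
g=cv2.cvtColor(s['image'],cv2.COLOR_RGB2HSV)
S=g[225:290,262:295,1].mean(1);k=25+0
d=np.convolve(S,[1,1,1,0,-1,-1,-1],'valid')/3
r=225+3+np.argmin(d);r2=225+3+np.argmax(d)
print(r,d.min(),ray(s,278,r,.0525)[1],'|',r2,d.max(),ray(s,278,r2,.0525)[1])
E
python3 pe.py
```

```text
[ 0.56347453 -0.06242152  0.23506055] [-2.77645595  9.52690589 16.81700801]
259 -22.333333333333304 -0.03804364673034992 | 276 20.91919191919192 -0.04611513648447266
```

Emit:
step_arm(
  steps=[0,-1,0,0.1,0,0,-1,0,0,0,0,-1,0,0,0,0,0,0,0,0],
)

```text
time_s: 31.78
tool_pos: [0.5634, -0.0631, 0.235]
tool_rot: [179.7, -0.5, 87.1]
force: [-3.2, 14.1, 16.8]
grip_width: 0.0001
grasp_force: 8.6
```

```bash
python3 pe.py
```

```text
[ 0.56341418 -0.06311866  0.23503938] [-3.47143273 14.09750616 16.78900709]
259 -22.7878787878788 -0.038207903436230733 | 276 20.525252525252522 -0.046273395285467686
```

Emit:
step_arm(
  steps=[0,1.5,0,0,0,0,1,0,-1.5,0,0,0,0,-3,0,0,0,0,-12,0,0,0,0,-30,0,0,0,0,-40,0,0,0,0,-40,0,0,0,0,0,0],
)

```text
time_s: 32.83
tool_pos: [0.5629, -0.0683, 0.3623]
tool_rot: [179.6, 0.1, 86.7]
force: [0.4, 0.5, -0.3]
grip_width: 0.0006
grasp_force: 0.0
```

```bash
python3 - <<'E'
from h import *
a=snap('wrist');s=snap('scene');print(env.get_obs()['tool_pos'])
import pickle;pickle.dump(a,open('w6.pkl','wb'))
w=cv2.cvtColor(a['image'],cv2.COLOR_RGB2BGR);im=cv2.cvtColor(s['image'],cv2.COLOR_RGB2BGR)
v=np.vstack([cv2.resize(w[130:310,220:420],(600,540))]);v=np.vstack([w[130:310,220:420].repeat(2,0).repeat(2,1),cv2.resize(im[225:345,150:310],(400,240))])
cv2.imwrite('pics/v6.png',v)
E
```

```text
[ 0.56167491 -0.06843994  0.35857295]
```

View pics/v6.png

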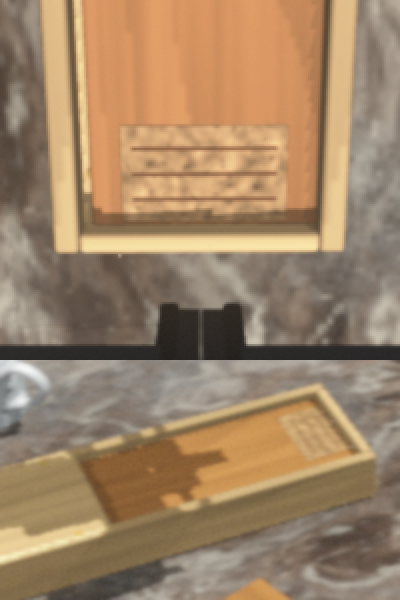

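```bash
python3 - <<'E'
from h import *
import pickle;a=pickle.load(open('w6.pkl','rb'))
for n,r,z in(('padtop',192.5,.0525),('padbot',237,.0525),('nose',242,.052),('wall inner top',247,.062),('wall outer',256,.062)):print(n,ray(a,322,r,z)[1].round(4))
g=a['image'][225:262,300:340].mean(1).round().astype(int)
for i,x in enumerate(g):print(225+i,x,end=' ')
E
```

```text
padtop -0.0398
padbot -0.0747
nose -0.079
wall inner top -0.0798
wall outer -0.087
225 [216 171 123] 226 [217 173 125] 227 [216 172 124] 228 [188 144 104] 229 [154 112  80] 230 [182 139 100] 231 [209 165 119] 232 [215 171 123] 233 [215 171 123] 234 [205 162 117] 235 [179 142 102] 236 [154 122  88] 237 [138 109  79] 238 [132 104  76] 239 [134 105  76] 240 [131  98  69] 241 [123  91  64] 242 [128 103  74] 243 [135 111  81] 244 [134 111  81] 245 [135 112  82] 246 [152 126  92] 247 [186 155 113] 248 [221 185 134] 249 [238 210 152] 250 [244 220 160] 251 [246 223 164] 252 [247 225 167] 253 [248 227 169] 254 [246 223 165] 255 [228 198 148] 256 [178 156 127] 257 [147 134 118] 258 [145 133 119] 259 [147 135 121] 260 [149 138 123] 261 [151 140 126]
```

The nose is within about 1 mm of the end wall, the lateral force rose to 14 N with no lid motion (so it is on the stop), and the gripper is clear. Handing in.

```bash
python3 -c "
from cell import env
print(env.sign_off())"
```

```text
the job is handed in; nothing more can be done
None
```

I put the teaspoon on the floor of the box, dragged the lid shut to about 1 mm from the end wall and handed the job in at about 33 s of robot time; the hand-in gave no pass/fail result.

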